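Make up the empties train

ROBOT

A 6-joint arm with a two-finger parallel gripper is mounted at the origin on the work surface. World frame = base frame: x ahead of the robot, y to its left, z up, the work surface at z = 0. Lengths are in mm, angles in rad, forces in N, time in s.
With the tool pointing down it reaches from about 275 to 825 mm from the base axis. Payload 5.2 kg.
Tool frame: the origin (TCP) lies at the very end of the fingers, on their centre line; the grasp point (between the pads) lies 19 mm behind it; z points along the fingers, y is the direction in which the jaws open and shut (so a half turn about z gives the same grasp; the last joint's range is limited). The gripper opens to 93 mm and grips with 3 to 60 N. Pads are 15 mm wide; open, the fingers measure 128 mm over their backs; the gripper's body (75 mm by 188 mm) begins 65 mm behind the grasp point.
Start: joints at [0.975, 0.259, 1.535, -0, 1.348, -0.203], TCP at [210.506, 508.126, 218.653] pointing down, gripper open.
Joint ranges: [-3.14, 3.14], [-0.91, 2.08], [0.19, 2.58], [-1.22, 4.36], [0.22, 2.71], [-3.12, 3.12]. Speed limits (rad/s): [2.57, 2.57, 3.14, 3.14, 3.14, 3.14].

INTERFACE

Orientations are given as [roll, pitch, yaw] about the fixed x, y, z axes, in that order (R = Rz(yaw) Ry(pitch) Rx(roll)).
In Python, from bench import robot gives the robot as it stands. The module is installed in compiled form; this text tells all that it offers. Calls block until the motion is done:
- robot.move_ptp(position, orientation): joint-space move of the TCP to a pose.
- robot.move_linear(position, ori=None, speed=150, f_stop=None): straight line of the TCP; ori=None keeps the orientation; speed is the mean speed in mm/s. With f_stop (N) it stops when the force on the tool has changed by that much, and returns True; else False.
- robot.move_j(angles): joint-space move.
- robot.move_gripper(opening): opening from 0.0 (shut) to 1.0 (fully open); the grip force is fixed at half the most; returns when the fingers have stopped.
- robot.sleep(seconds).
- robot.inverse_kinematics(position, orientation): joint angles nearest the present ones, or None.
- robot.get_image(name): name is "scene" or "side" or "wrist"; returns a dict with "img" (420x560x3 uint8, blue, green, red), "fovy" (degrees; the focal length in pixels is half the picture's height over the tangent of half this angle, whatever the lens; pixels are square), "cx", "cy" (the principal point, pixels), "k1" (the pictures are not rectified: a ray, as slopes to the right and down, at radius r is drawn at 1 + k1 r^2 times it, then the intrinsics apply), "eye" and "orientation" of the camera in the world. Camera axes: x right, y down, z forward; pixel columns grow to the right and rows downward; lengths in mm; the calibration is good to about 2 mm. A picture is of the moment at which its call begins. There is no depth.
A pose or a line that the arm cannot do raises robot.MotionError and nothing moves.
- robot.hand_in(): hands the job in, once; it reports no verdict.
Readings, each from a call of its own:
- robot.current_t(): time.
- robot.current_qpos(): joint angles.
- robot.current_joint_vel(): joint speeds.
- robot.current_joint_efforts(): joint torques, N m.
- robot.current_tcp_pos(): TCP position.
- robot.current_eef_rot(): TCP orientation.
- robot.current_contact_force(): force on the tool from outside, world axes, zero at the start.
- robot.current_ft_torque(): the same for the moment, N m.
- robot.current_gripper_width(): opening from 0.0 (shut) to 1.0 (fully open).
Only numpy, scipy, OpenCV 4.12 (cv2) and the standard library are available. Lean on these libraries where they do the work, as an engineer would, in place of code of your own. Each camera call takes 0.05 s, during which the arm holds its last target. There are 200 camera calls.

TASK

In this model goods yard a big and a small tapered skip have been put on each other's wagon: swap them, standing one on free ground in the yard meanwhile, so that the big skip is on the long wagon and the small skip on the short wagon, each upright in the middle of its wagon and lying lengthwise. Nest every other tapered skip from the yard fully home in the stack of its own size on that wagon (big with big, small with small), picking up again anything that gets knocked aside. The straight-sided boxes do not nest: leave them standing where they are in the yard, and do not disturb the cow, the tree or the signal.

Things in the scene. Friction and masses are not known exactly. Their poses are not given: they have to be found in the camera images.
- big0: big tapered open grey skip: 84 long (x) x 58 wide (y) x 34 mm high, 60 g; origin: centre of underside. Lower 22 mm taper to a 54 x 38 base; top 12 mm are an upright rim panel, wall 3, its lower edge a shoulder: grip across the width there. Nested in its own size, either way round, the shoulder sits on the other's rim, origin 12 mm above the other's, play 1 mm. Starts on the short wagon.
- big1: big tapered open grey skip: 84 long (x) x 58 wide (y) x 34 mm high, 60 g; origin: centre of underside. Lower 22 mm taper to a 54 x 38 base; top 12 mm are an upright rim panel, wall 3, its lower edge a shoulder: grip across the width there. Nested in its own size, either way round, the shoulder sits on the other's rim, origin 12 mm above the other's, play 1 mm. Starts in the yard, or is absent.
- big2: big tapered open grey skip: 84 long (x) x 58 wide (y) x 34 mm high, 60 g; origin: centre of underside. Lower 22 mm taper to a 54 x 38 base; top 12 mm are an upright rim panel, wall 3, its lower edge a shoulder: grip across the width there. Nested in its own size, either way round, the shoulder sits on the other's rim, origin 12 mm above the other's, play 1 mm. Starts in the yard, or is absent.
- big3: big tapered open grey skip: 84 long (x) x 58 wide (y) x 34 mm high, 60 g; origin: centre of underside. Lower 22 mm taper to a 54 x 38 base; top 12 mm are an upright rim panel, wall 3, its lower edge a shoulder: grip across the width there. Nested in its own size, either way round, the shoulder sits on the other's rim, origin 12 mm above the other's, play 1 mm. Starts in the yard, or is absent.
- small0: small tapered open grey skip: 62 long (x) x 48 wide (y) x 28 mm high, 40 g; origin: centre of underside. Lower 16 mm taper to a 38 x 31 base; top 12 mm are an upright rim panel, wall 3, its lower edge a shoulder: grip across the width there. Nested in its own size, either way round, the shoulder sits on the other's rim, origin 12 mm above the other's, play 1 mm. Starts on the long wagon.
- small1: small tapered open grey skip: 62 long (x) x 48 wide (y) x 28 mm high, 40 g; origin: centre of underside. Lower 16 mm taper to a 38 x 31 base; top 12 mm are an upright rim panel, wall 3, its lower edge a shoulder: grip across the width there. Nested in its own size, either way round, the shoulder sits on the other's rim, origin 12 mm above the other's, play 1 mm. Starts in the yard, or is absent.
- small2: small tapered open grey skip: 62 long (x) x 48 wide (y) x 28 mm high, 40 g; origin: centre of underside. Lower 16 mm taper to a 38 x 31 base; top 12 mm are an upright rim panel, wall 3, its lower edge a shoulder: grip across the width there. Nested in its own size, either way round, the shoulder sits on the other's rim, origin 12 mm above the other's, play 1 mm. Starts in the yard, or is absent.
- small3: small tapered open grey skip: 62 long (x) x 48 wide (y) x 28 mm high, 40 g; origin: centre of underside. Lower 16 mm taper to a 38 x 31 base; top 12 mm are an upright rim panel, wall 3, its lower edge a shoulder: grip across the width there. Nested in its own size, either way round, the shoulder sits on the other's rim, origin 12 mm above the other's, play 1 mm. Starts in the yard, or is absent.
- box_large: straight-sided open grey box with upright ribbed walls, 82 (x) x 56 (y) x 32 mm high, no taper and no shoulder, so it nests with nothing; stands in the yard. Origin: centre of its underside.
- box_little: smaller straight-sided open grey box, 60 (x) x 46 (y) x 27 mm high, likewise nests with nothing; stands in the yard. Origin: centre of its underside.
- long_wagon: the longer low-sided wagon, on eight wheels (two bogies), fixed on the siding; length along its y. Origin: on the rails under its middle, 8 mm above the baseboard. Flat plank floor 30 mm above the origin, 62 (x) x 146 mm (y) inside; sides and ends 5 mm above the floor; 66 x 150 mm outside.
- short_wagon: the shorter low-sided wagon, on four wheels, fixed on the siding next to the long one (centres 184 mm apart, either order); axes, origin and heights as the long wagon; floor 62 (x) x 102 mm (y) inside, 66 x 106 mm outside.
- engine: green tank engine fixed on the siding beyond one end of the two wagons, length 196 mm along y, 58 wide, 90 mm high. Origin on the rails under its middle.
- brake_van: brown brake van with a white roof fixed on the siding beyond the other end, 158 mm long (y), 60 wide, 90 mm high. Origin on the rails under its middle.
- cow: brown model cow, 60 mm long, 43 mm high, standing loose at the far edge of the yard; scenery. Origin: between its feet.
- tree: model tree, 110 mm high, loose on a 34 mm disc at the far edge of the yard; scenery. Origin: centre of its foot.
- signal: semaphore signal, 165 mm high, loose on a 50 mm square blue foot at the right of the yard; scenery. Origin: centre of its foot.
There are look-alikes about, which are no part of the job. Leave any blue or purple look-alike of the big3 alone. Leave any black look-alike of the small2 alone.

How it is judged (in metres and radians):
On the way, in this order (a step that is already met when the one before it is completed fails the run):
1. one of the two misplaced skips stands on free ground in the yard, let go (((horizontal distance between big0 and long_wagon above 0.075 m and horizontal distance between big0 and short_wagon above 0.075 m and height (world z) of big0 below 0.05 m and angle between big0's own z axis and vertical below 0.2 rad and linear speed of big0 below 0.03 m/s and contact force between big0 and the fingers below 0.1 N) or (horizontal distance between small0 and long_wagon above 0.075 m and horizontal distance between small0 and short_wagon above 0.075 m and height (world z) of small0 below 0.05 m and angle between small0's own z axis and vertical below 0.2 rad and linear speed of small0 below 0.03 m/s and contact force between small0 and the fingers below 0.1 N))), for 0.2 s.
2. the two have changed places: that big skip is on the long wagon and that small skip on the short wagon, let go (x of big0 in the frame of long_wagon between -0.02 and 0.02 m and y of big0 in the frame of long_wagon between -0.02 and 0.02 m and angle between the x axis of big0 and the y axis of long_wagon, either way round below 0.25 rad and angle between each of big0, small0's own z axis and vertical below 0.07 rad and z of big0 in the frame of long_wagon between 0.0265 and 0.0695 m and contact force between each of big0, small0 and the fingers below 0.1 N and x of small0 in the frame of short_wagon between -0.02 and 0.02 m and y of small0 in the frame of short_wagon between -0.02 and 0.02 m and angle between the x axis of small0 and the y axis of short_wagon, either way round below 0.25 rad and z of small0 in the frame of short_wagon between 0.0265 and 0.0695 m), for 0.2 s.
At the end, for the whole second after the job is handed in: Every big skip is on the long wagon, every small one on the short: upright, within 20 mm of its middle and 14 degrees of lengthwise, on the floor or nested in its own size (12 mm up, give or take 3.5; 5 mm sideways), at rest. Both straight boxes upright within 50 mm of their start (x of big0 in the frame of long_wagon between -0.02 and 0.02 m and y of big0 in the frame of long_wagon between -0.02 and 0.02 m and angle between the x axis of each of big0, big1, big2, big3 and the y axis of long_wagon, either way round below 0.25 rad and angle between each of big0, big1, big2, big3, small0, small1, small2, small3's own z axis and vertical below 0.07 rad and (z of big0 in the frame of long_wagon between 0.0265 and 0.0335 m or (z of big0 in the frame of big1 between 0.0085 and 0.0155 m and horizontal distance between big0 and big1 below 0.005 m) or (z of big0 in the frame of big2 between 0.0085 and 0.0155 m and horizontal distance between big0 and big2 below 0.005 m) or (z of big0 in the frame of big3 between 0.0085 and 0.0155 m and horizontal distance between big0 and big3 below 0.005 m)) and linear speed of each of big0, big1, big2, big3, small0, small1, small2, small3 below 0.02 m/s and x of big1 in the frame of long_wagon between -0.02 and 0.02 m and y of big1 in the frame of long_wagon between -0.02 and 0.02 m and (z of big1 in the frame of long_wagon between 0.0265 and 0.0335 m or (z of big1 in the frame of big0 between 0.0085 and 0.0155 m and horizontal distance between big1 and big0 below 0.005 m) or (z of big1 in the frame of big2 between 0.0085 and 0.0155 m and horizontal distance between big1 and big2 below 0.005 m) or (z of big1 in the frame of big3 between 0.0085 and 0.0155 m and horizontal distance between big1 and big3 below 0.005 m)) and x of big2 in the frame of long_wagon between -0.02 and 0.02 m and y of big2 in the frame of long_wagon between -0.02 and 0.02 m and (z of big2 in the frame of long_wagon between 0.0265 and 0.0335 m or (z of big2 in the frame of big0 between 0.0085 and 0.0155 m and horizontal distance between big2 and big0 below 0.005 m) or (z of big2 in the frame of big1 between 0.0085 and 0.0155 m and horizontal distance between big2 and big1 below 0.005 m) or (z of big2 in the frame of big3 between 0.0085 and 0.0155 m and horizontal distance between big2 and big3 below 0.005 m)) and x of big3 in the frame of long_wagon between -0.02 and 0.02 m and y of big3 in the frame of long_wagon between -0.02 and 0.02 m and (z of big3 in the frame of long_wagon between 0.0265 and 0.0335 m or (z of big3 in the frame of big0 between 0.0085 and 0.0155 m and horizontal distance between big3 and big0 below 0.005 m) or (z of big3 in the frame of big1 between 0.0085 and 0.0155 m and horizontal distance between big3 and big1 below 0.005 m) or (z of big3 in the frame of big2 between 0.0085 and 0.0155 m and horizontal distance between big3 and big2 below 0.005 m)) and x of small0 in the frame of short_wagon between -0.02 and 0.02 m and y of small0 in the frame of short_wagon between -0.02 and 0.02 m and angle between the x axis of each of small0, small1, small2, small3 and the y axis of short_wagon, either way round below 0.25 rad and (z of small0 in the frame of short_wagon between 0.0265 and 0.0335 m or (z of small0 in the frame of small1 between 0.0085 and 0.0155 m and horizontal distance between small0 and small1 below 0.005 m) or (z of small0 in the frame of small2 between 0.0085 and 0.0155 m and horizontal distance between small0 and small2 below 0.005 m) or (z of small0 in the frame of small3 between 0.0085 and 0.0155 m and horizontal distance between small0 and small3 below 0.005 m)) and x of small1 in the frame of short_wagon between -0.02 and 0.02 m and y of small1 in the frame of short_wagon between -0.02 and 0.02 m and (z of small1 in the frame of short_wagon between 0.0265 and 0.0335 m or (z of small1 in the frame of small0 between 0.0085 and 0.0155 m and horizontal distance between small1 and small0 below 0.005 m) or (z of small1 in the frame of small2 between 0.0085 and 0.0155 m and horizontal distance between small1 and small2 below 0.005 m) or (z of small1 in the frame of small3 between 0.0085 and 0.0155 m and horizontal distance between small1 and small3 below 0.005 m)) and x of small2 in the frame of short_wagon between -0.02 and 0.02 m and y of small2 in the frame of short_wagon between -0.02 and 0.02 m and (z of small2 in the frame of short_wagon between 0.0265 and 0.0335 m or (z of small2 in the frame of small0 between 0.0085 and 0.0155 m and horizontal distance between small2 and small0 below 0.005 m) or (z of small2 in the frame of small1 between 0.0085 and 0.0155 m and horizontal distance between small2 and small1 below 0.005 m) or (z of small2 in the frame of small3 between 0.0085 and 0.0155 m and horizontal distance between small2 and small3 below 0.005 m)) and x of small3 in the frame of short_wagon between -0.02 and 0.02 m and y of small3 in the frame of short_wagon between -0.02 and 0.02 m and (z of small3 in the frame of short_wagon between 0.0265 and 0.0335 m or (z of small3 in the frame of small0 between 0.0085 and 0.0155 m and horizontal distance between small3 and small0 below 0.005 m) or (z of small3 in the frame of small1 between 0.0085 and 0.0155 m and horizontal distance between small3 and small1 below 0.005 m) or (z of small3 in the frame of small2 between 0.0085 and 0.0155 m and horizontal distance between small3 and small2 below 0.005 m)) and distance of each of box_large, box_little from where it was at the start of the episode below 0.05 m and angle between each of box_large, box_little's own z axis and vertical below 0.15 rad); the robot touches nothing.
It fails at once if the cow is knocked over or moved by more than 30 mm (distance of cow from where it was at the start of the episode above 0.03 m or angle between cow's own z axis and vertical above 0.4 rad).
It fails at once if the tree is knocked over or moved by more than 30 mm (distance of tree from where it was at the start of the episode above 0.03 m or angle between tree's own z axis and vertical above 0.4 rad).
It fails at once if the signal is knocked over or moved by more than 30 mm (distance of signal from where it was at the start of the episode above 0.03 m or angle between signal's own z axis and vertical above 0.4 rad).
Of big1, big2, big3, small1, small2, small3 only 4 to 6 are there at a start; the rules pass over those that are not, and their reading is None.
At some moment in a run one of big1, big2, big3, small1, small2, small3 may be knocked a few centimetres aside while the robot is not near it.
It also fails if it takes over 208 s, if anything falls off the work surface, if the arm or the gripper's body presses on something with over 40 N, if the wrist force passes 120 N, or if a joint passes its speed limit or range.

## Working session

There is one attempt and no reset: what is moved stays moved. The work goes in short steps, each a Python script; the robot and the scene stay as the last script left them, time stands still between calls to the robot, and variables do not carry over. Pictures are saved under pics/ and viewed, on a budget of 14 in all, crops included, one or two more only if the job needs it, and the job is handed in when it is done.

```bash
mkdir -p pics; ls; python3 - <<'E'
from bench import robot
import cv2
for n in ("scene","side","wrist"):
    d=robot.get_image(n); cv2.imwrite(f"pics/{n}0.png",d["img"])
    print(n,{k:v for k,v in d.items() if k!="img"})
print(robot.current_t(),robot.current_eef_rot(),robot.current_gripper_width())
E
```

```text
pics
scene {'fovy': 43.821264216627036, 'cx': 279.5479821165174, 'cy': 211.48394953715714, 'k1': -0.03193410717714902, 'eye': array([1848.15907698,  -84.30177397, 1095.36525276]), 'orientation': array([-2.27592757, -0.01836281,  1.58362303])}
side {'fovy': 49.17574721564216, 'cx': 280.89832245574024, 'cy': 205.9002676391208, 'k1': -0.010510757153873897, 'eye': array([527.07489895, 792.09327316, 721.80126772]), 'orientation': array([-2.21671801, -0.00485168, -3.00341264])}
wrist {'fovy': 60.31404608176977, 'cx': 278.5143773774469, 'cy': 209.86246552424853, 'k1': -0.08064809330445015, 'eye': array([147.97893136, 534.6212656 , 383.8604885 ]), 'orientation': array([2.89070855e+00, 2.42701092e-03, 1.17745110e+00])}
0.15 [-3.14023003e+00 -2.85907116e-04  2.74883897e+00] 1.0000177659983087
```

View pics/scene0.png

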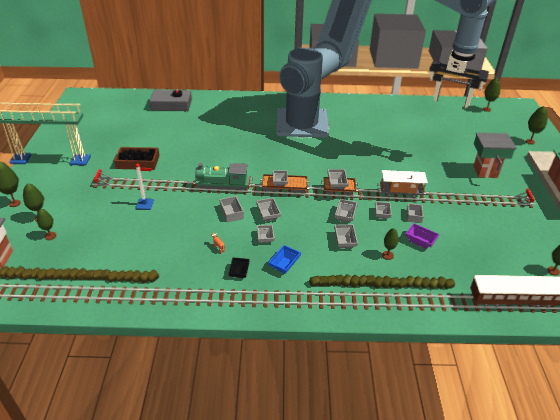

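View pics/side0.png

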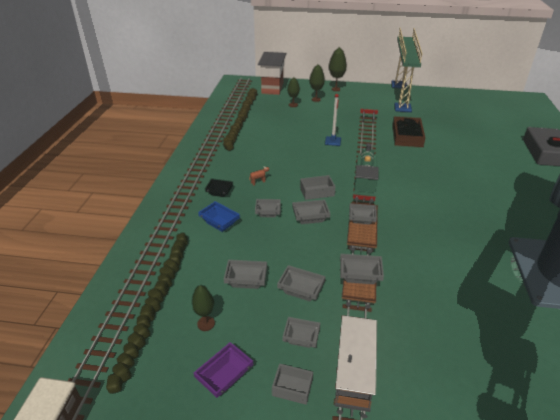

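Both pictures show seven grey candidates in the yard. In the scene view they are at (231,209), (268,211), (265,234), (345,211), (382,211), (415,212) and (345,237). small0 is on the long wagon at (280,178) and big0 on the short wagon at (338,180). The blue, purple and black look-alikes are to be left alone.

```bash
cat > h.py <<'E'
from bench import robot
import numpy as np, cv2
from scipy.spatial.transform import Rotation as R
def K(d):
    f=210/np.tan(np.radians(d["fovy"])/2); return f
def ray(d,u,v):
    f=K(d); x,y=(u-d["cx"])/f,(v-d["cy"])/f; a,b=x,y
    for _ in range(8):
        s=1+d["k1"]*(a*a+b*b); a,b=x/s,y/s
    return R.from_euler("xyz",d["orientation"]).apply([a,b,1.])
def hit(d,u,v,z):
    r=ray(d,u,v); return d["eye"]+r*(z-d["eye"][2])/r[2]
def proj(d,p):
    c=R.from_euler("xyz",d["orientation"]).inv().apply(np.asarray(p,float)-d["eye"])
    a,b=c[0]/c[2],c[1]/c[2]; s=1+d["k1"]*(a*a+b*b)
    return np.array([d["cx"]+K(d)*a*s,d["cy"]+K(d)*b*s])
def down(phi):           # tool down, jaws opening along world angle phi (rad), yaw nearest to the arm
    return [np.pi,0,phi+np.pi/2]
E
python3 - <<'E'
from h import *
d=robot.get_image("scene")
for n,u,v,z in [("A",231,209,17),("B",268,211,17),("C",265,234,15),("D",345,211,17),("E",382,211,15),("F",415,212,15),("G",345,237,17),("small0",280,178,52),("big0",338,180,55),("sig",144,203,0),("cow",219,243,20),("tree",389,256,0),("blue",285,259,17),("black",239,268,15),("purple",422,236,17)]:
    print(n,hit(d,u,v,z).round()[:2])
print(robot.current_qpos())
# survey: poses tool down; wrist camera offset is to be used
for k,(x,y) in enumerate([(500,-180),(500,0),(500,180)]):
    for yaw in (np.pi,0,np.pi/2,-np.pi/2):
        print((x,y),yaw,robot.inverse_kinematics([x,y,300],[np.pi,0,yaw]))
E
```

```text
A [ 574. -236.]
B [ 580. -118.]
C [ 685. -124.]
D [571. 129.]
E [565. 249.]
F [566. 355.]
G [693. 119.]
small0 [450. -82.]
big0 [457. 111.]
sig [ 533. -526.]
cow [ 734. -258.]
tree [753. 246.]
blue [791. -62.]
black [ 829. -192.]
purple [681. 355.]
[ 9.75187163e-01  2.59082943e-01  1.53565413e+00 -2.94966547e-05
  1.34801530e+00 -2.02820583e-01]
(500, -180) 3.141592653589793 [-0.55559725  0.18284521  1.43540376  0.          1.52334369 -2.12639357]
(500, -180) 0 [-5.55597247e-01  1.82845210e-01  1.43540376e+00 -4.44089210e-16
  1.52334369e+00  1.01519908e+00]
(500, -180) 1.5707963267948966 [-0.55559725  0.18284521  1.43540376  0.          1.52334369 -0.55559725]
(500, -180) -1.5707963267948966 [-5.55597247e-01  1.82845210e-01  1.43540376e+00 -4.44089210e-16
  1.52334369e+00  2.58599541e+00]
(500, 0) 3.141592653589793 [-0.22345496  0.12372368  1.50595231  0.          1.51191667 -1.79425129]
(500, 0) 0 [-2.23454959e-01  1.23723677e-01  1.50595231e+00 -4.44089210e-16
  1.51191667e+00  1.34734137e+00]
(500, 0) 1.5707963267948966 [-0.22345496  0.12372368  1.50595231  0.          1.51191667 -0.22345496]
(500, 0) -1.5707963267948966 [-2.23454959e-01  1.23723677e-01  1.50595231e+00 -4.44089210e-16
  1.51191667e+00  2.91813769e+00]
(500, 180) 3.141592653589793 [ 0.13551391  0.18284521  1.43540376  0.          1.52334369 -1.43528241]
(500, 180) 0 [ 1.35513914e-01  1.82845210e-01  1.43540376e+00 -4.44089210e-16
  1.52334369e+00  1.70631024e+00]
(500, 180) 1.5707963267948966 [ 1.35513914e-01  1.82845210e-01  1.43540376e+00 -4.44089210e-16
  1.52334369e+00  1.35513914e-01]
(500, 180) -1.5707963267948966 [ 0.13551391  0.18284521  1.43540376  0.          1.52334369 -3.00607874]
```

View pics/wrist0.png

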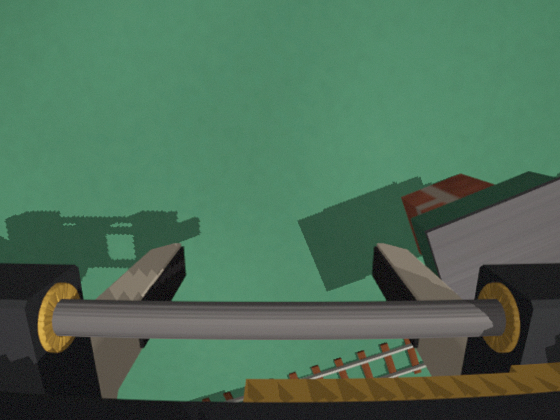

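```bash
cat >> h.py <<'E'
def snap(n,name):
    d=robot.get_image(n); cv2.imwrite(f"pics/{name}.png",d["img"]); return d
def save(d,name):
    import pickle; pickle.dump(d,open(f"pics/{name}.pkl","wb"))
E
python3 - <<'E'
from h import *
for i,(x,y) in enumerate([(530,220),(530,-130),(400,14)]):
    robot.move_ptp([x,y,280],[np.pi,0,0]); robot.sleep(.2)
    d=snap("wrist",f"s{i}"); save(d,f"s{i}"); print(i,d["eye"].round(),robot.current_t(),robot.current_qpos().round(2))
ims=[cv2.imread(f"pics/s{i}.png") for i in range(3)]
cv2.imwrite("pics/m.png",cv2.resize(np.vstack([im[:300] for im in ims[:2]]),(560,600)))
E
```

```text
0 [599. 221. 446.] 2.1667 [0.2  0.27 1.37 0.   1.5  1.77]
1 [ 600. -128.  446.] 3.7333 [-0.44  0.22  1.44  0.    1.48  1.13]
2 [471.  13. 446.] 4.7833 [-0.25 -0.06  1.74 -0.    1.46  1.33]
```

View pics/m.png

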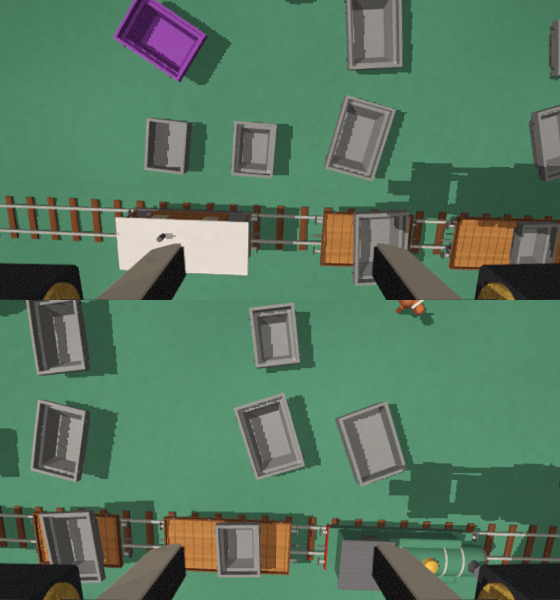

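View pics/s2.png

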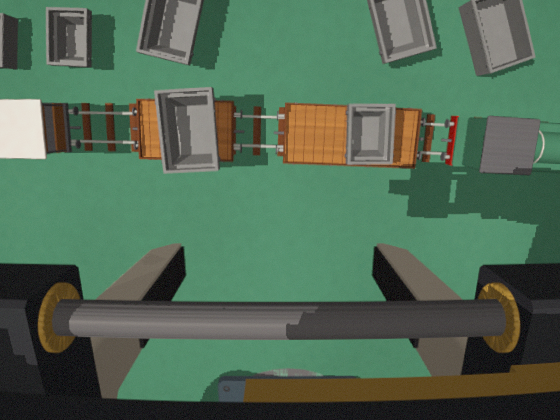

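```bash
cat >> h.py <<'E'
def mask(im):
    b,g,r=[im[...,i].astype(int) for i in range(3)]
    m=((abs(r-g)<22)&(abs(g-b)<22)&(abs(r-b)<28)&(r>25)).astype(np.uint8)*255
    return cv2.morphologyEx(m,cv2.MORPH_OPEN,np.ones((3,3),np.uint8))
def skips(d,zr,vmax=245,amin=600):
    """rim rectangles: contour of grey blobs cast onto height zr -> list of x,y,long,short,angle(long axis),px centre"""
    m=mask(d["img"]); out=[]
    cs,_=cv2.findContours(m,cv2.RETR_EXTERNAL,cv2.CHAIN_APPROX_NONE)
    for c in cs:
        if cv2.contourArea(c)<amin: continue
        x,y,w,h=cv2.boundingRect(c)
        if x<2 or y<1 or x+w>557 or y+h>vmax: continue
        P=np.array([hit(d,u,v,zr)[:2] for u,v in c[:,0]],np.float32)
        (cx,cy),(a,b),t=cv2.minAreaRect(P)
        if a<b: a,b,t=b,a,t+90
        t=(t+90)%180-90
        out.append((cx,cy,a,b,t,x+w/2,y+h/2))
    return out
E
python3 - <<'E'
from h import *
import pickle
for i in range(3):
    d=pickle.load(open(f"pics/s{i}.pkl","rb"))
    for zr in ((30,) if i<2 else (30,68)):
        for o in skips(d,zr): print(i,zr,np.round(o,1))
C=[(1,371,143),(1,270,137),(1,274,36),(1,59,140),(0,361,138),(0,255,149),(0,167,146),(0,375,42)]
t=[]
for i,u,v in C:
    im=cv2.imread(f"pics/s{i}.png"); c=im[max(v-48,0):max(v-48,0)+96,max(u-48,0):max(u-48,0)+96]; t.append(cv2.resize(c,(200,200),interpolation=cv2.INTER_CUBIC))
cv2.imwrite("pics/m2.png",np.vstack([np.hstack(t[:4]),np.hstack(t[4:])]))
E
```

```text
0 30 [563.5 249.2  62.3  50.1  -4.6 254.5 149.5]
0 30 [567.7 348.6  61.1  52.3  -7.2 168.  146. ]
0 30 [576.4 129.2  85.5  61.8 -14.6 360.  138.5]
1 30 [ 570.4 -235.    84.2   61.6   20.5  371.   144. ]
1 30 [575.8 128.2  86.4  66.  -14.8  60.5 140.5]
1 30 [ 577.9 -118.9   85.7   61.6   16.7  269.5  136.5]
1 30 [ 686.5 -124.2   63.3   50.6    6.7  275.    35.5]
2 30 [ 441.  -259.8   69.1   67.    88.   509.5  145.5]
2 30 [451.9 -90.6  67.4  55.7   0.6 370.5 134.5]
2 30 [456.4 116.   93.7  68.1   2.5 187.  130.5]
2 30 [561.9 245.7  62.8  53.4  -5.3  69.   37. ]
2 68 [ 443.7 -234.8   62.8   60.9   88.   509.5  145.5]
2 68 [453.6 -81.1  61.2  50.6   0.6 370.5 134.5]
2 68 [457.7 106.7  85.1  61.8   2.5 187.  130.5]
2 68 [553.6 224.5  57.1  48.5  -5.3  69.   37. ]
```

View pics/m2.png

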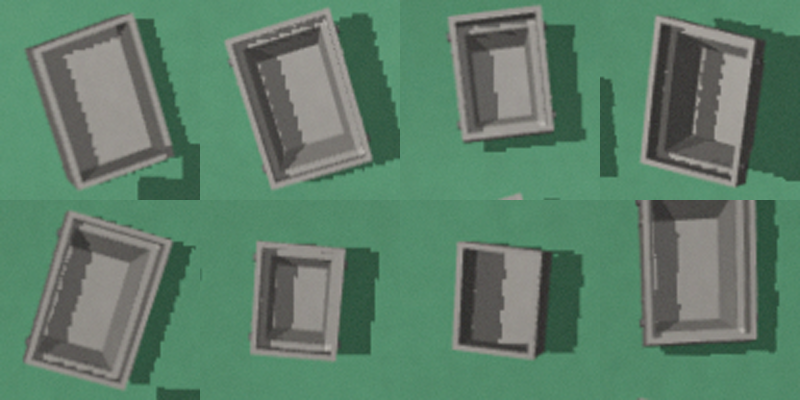

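A (370,143 in s1) and F (167,146 in s0) have full-size floors, so they are the straight boxes. B, D and G are big skips and C and E are small ones. That makes 5 extra skips, which fits the 4–6 given. Next I'll measure the wagons from their orange planks.

```bash
python3 - <<'E'
from h import *
import pickle
d=pickle.load(open("pics/s2.pkl","rb")); im=d["img"]
hsv=cv2.cvtColor(im,cv2.COLOR_BGR2HSV)
m=cv2.inRange(hsv,(4,110,60),(22,255,255)); m[200:]=0
m=cv2.morphologyEx(m,cv2.MORPH_OPEN,np.ones((5,5),np.uint8))
v,u=np.nonzero(m)
P=np.array([hit(d,a,b,43)[:2] for a,b in zip(u,v)],np.float32)
for n,lo,hi in (("long",-175,15),("short",40,180)):
    Q=P[(P[:,1]>lo)&(P[:,1]<hi)&(abs(P[:,0]-455)<45)]
    (cx,cy),(a,b),t=cv2.minAreaRect(Q); print(n,len(Q),(round(cx,1),round(cy,1)),round(a,1),round(b,1),round(t,1),Q.min(0).round(),Q.max(0).round())
E
```

```text
long 5583 (450.7, -72.0) 171.3 65.3 88.0 [ 417. -158.] [486.  14.]
short 2417 (457.7, 108.4) 137.8 64.4 88.1 [424.  40.] [492. 177.]
```

```bash
python3 - <<'E'
from h import *
import pickle
d=pickle.load(open("pics/s2.pkl","rb")); im=d["img"]
hsv=cv2.cvtColor(im,cv2.COLOR_BGR2HSV)
for V in (130,150,170):
    m=cv2.inRange(hsv,(4,110,V),(22,255,255)); m[200:]=0
    m=cv2.morphologyEx(m,cv2.MORPH_OPEN,np.ones((5,5),np.uint8))
    v,u=np.nonzero(m)
    P=np.array([hit(d,a,b,40)[:2] for a,b in zip(u,v)],np.float32)
    for n,lo,hi in (("long",-185,25),("short",40,180)):
        Q=P[(P[:,1]>lo)&(P[:,1]<hi)&(abs(P[:,0]-455)<45)]
        (cx,cy),(a,b),t=cv2.minAreaRect(Q); print(V,n,len(Q),(round(cx,1),round(cy,1)),round(a,1),round(b,1),round(t,1))
E
```

```text
130 long 4038 (451.2, -68.5) 143.2 62.7 88.5
130 short 811 (459.9, 154.9) 17.6 61.3 89.4
150 long 3888 (451.1, -68.4) 142.2 61.8 88.1
150 short 785 (459.3, 155.1) 60.6 16.5 0.8
170 long 3174 (451.3, -66.2) 137.7 60.7 87.9
170 short 600 (458.8, 155.0) 16.0 59.2 89.2
```

```bash
cat >> h.py <<'E'
LW,SW=np.array([451.2,-69.5]),np.array([457.6,114.3]); WA=88.
SZ={"b":dict(L=84,W=58,H=34,g=12,op=.85),"s":dict(L=62,W=48,H=28,g=8,op=.74)}
TZ=190
def look(x,y,base,k,tag=None,r=60):
    """stand over (x,y), measure the nearest skip of kind k whose underside is at height base"""
    s=SZ[k]; robot.move_ptp([x-69,y,TZ],[np.pi,0,0]); robot.sleep(.1)
    d=robot.get_image("wrist")
    if tag: cv2.imwrite(f"pics/{tag}.png",d["img"])
    o=[q for q in skips(d,base+s["H"],vmax=260,amin=900) if np.hypot(q[0]-x,q[1]-y)<r and abs(q[2]-s["L"])<9 and abs(q[3]-s["W"])<9]
    o.sort(key=lambda q:np.hypot(q[0]-x,q[1]-y))
    print("look",k,(round(x),round(y)),"->",[np.round(q[:5],1).tolist() for q in o],flush=True)
    return o[0] if o else None
def pick(o,base,k,up=TZ):
    s=SZ[k]; x,y,t=o[0],o[1],np.radians(o[4]); z=base+s["g"]
    if t>np.radians(70): t-=np.pi
    robot.move_gripper(s["op"])
    robot.move_ptp([x,y,z+60],[np.pi,0,t])
    robot.move_linear([x,y,z],speed=120)
    robot.move_gripper(0); w=robot.current_gripper_width()*93
    print("grip width mm",round(w,1),flush=True)
    robot.move_linear([x,y,up],speed=200)
    return abs(w-s["W"])<4
def place(x,y,yaw_deg,base,k,f=10):
    s=SZ[k]; z=base+s["g"]; yaw=np.radians(yaw_deg)
    robot.move_ptp([x,y,z+55],[np.pi,0,yaw])
    robot.move_linear([x,y,z+26],speed=120); robot.sleep(.15)
    st=robot.move_linear([x,y,z-.5],speed=45,f_stop=f); p=robot.current_tcp_pos()
    print("place stopped",st,"z-nominal",round(p[2]-z,2),flush=True)
    robot.move_gripper(s["op"]); robot.move_linear([x,y,max(z+60,TZ-40)],speed=200)
    print("t",round(robot.current_t(),1),flush=True)
E
python3 - <<'E'
from h import *
o=look(453.6,-81,38,"s","a1")
if o and pick(o,38,"s"):
    place(640,0,o[4],0,"s")
    snap("scene","a2")
E
```

```text
look s (454, -81) -> [[453.9, -83.0, 61.8, 50.4, 0.1]]
grip width mm 47.5
place stopped True z-nominal 0.32
t 12.1
```

```bash
python3 - <<'E'
from h import *
o=look(457,107,38,"b","b1")
if o and pick(o,38,"b"):
    place(*LW,WA,38,"b")
    q=look(640,0,0,"s","b2")
    if q and pick(q,0,"s"):
        place(*SW,WA,38,"s")
        robot.move_gripper(1); look(*LW,38,"b","b3"); look(*SW,38,"s","b4")
a=[cv2.imread(f"pics/b{i}.png") for i in (3,4)]
cv2.imwrite("pics/b34.png",np.vstack([i[:300] for i in a]))
print(robot.current_t())
E
```

```text
look b (457, 107) -> [[457.9, 107.1, 84.1, 60.8, 2.3]]
grip width mm 58.2
place stopped True z-nominal 0.22
t 20.3
look s (640, 0) -> [[638.7, 0.1, 61.5, 51.1, 0.2]]
grip width mm 47.6
place stopped True z-nominal 0.29
t 28.8
look b (451, -70) -> [[451.4, -70.7, 83.6, 60.3, 88.1]]
look s (458, 114) -> [[458.0, 113.4, 61.6, 49.9, 88.0]]
31.5167
```

View pics/b34.png

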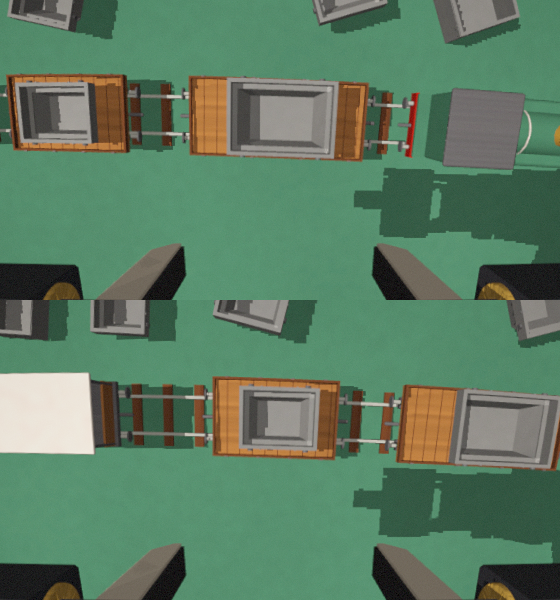

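The swap is done. Big0 is centred on the long wagon at about (283,118) in the upper half, and small0 on the short wagon at about (279,419) in the lower half. Now I'll nest the first skip.

```bash
cat >> h.py <<'E'
def nest(x,y,k,n,tag):
    o=look(x,y,0,k,tag+"p")
    if not o or not pick(o,0,k): print("NOT PICKED"); return
    T=LW if k=="b" else SW
    place(*T,WA,38+12*n,k,f=12)
    return look(*T,38+12*n,k,tag+"q")
E
python3 - <<'E'
from h import *
nest(563.5,249,"s",1,"c1")
nest(578,-119,"b",1,"c2")
a=[cv2.imread(f"pics/c{i}q.png") for i in (1,2)]
d=snap("side","c_side")
cv2.imwrite("pics/c12.png",np.vstack([np.hstack([i[40:220,180:400] for i in a]),cv2.resize(d["img"][180:330,300:440],(440,471))[:400]]))
E
```

```text
look s (564, 249) -> [[563.1, 249.9, 62.4, 50.9, -5.7]]
grip width mm 47.4
place stopped True z-nominal 6.17
t 39.6
look s (458, 114) -> [[458.7, 113.3, 61.5, 50.0, 88.1]]
look b (578, -119) -> [[578.1, -118.5, 84.6, 60.9, 16.8]]
grip width mm 57.4
place stopped True z-nominal 8.6
t 48.8
look b (451, -70) -> [[452.4, -70.7, 83.2, 60.4, 88.1]]
```

View pics/c12.png

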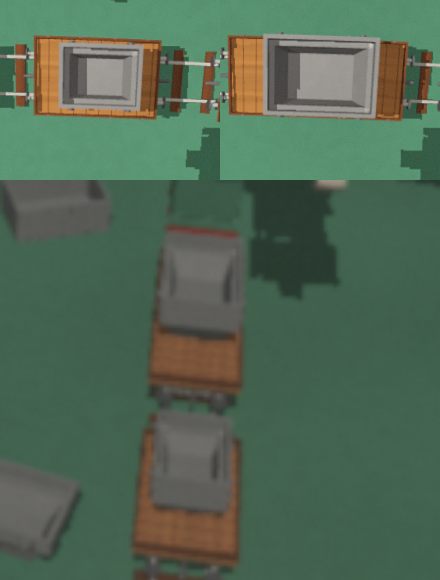

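The scale at nested height matches: 61.5×50.0 against 61.6×49.9, and 83.2 against 83.6. Both skips dropped home. The picture shows both stacks upright, at (100,77) and (320,77). I'll carry on with the rest.

```bash
python3 - <<'E'
from h import *
nest(686.5,-124,"s",2,"e1")
nest(576,129,"b",2,"e2")
nest(690,118,"b",3,"e3")
print(robot.current_t())
robot.move_ptp([340,240,330],[np.pi,0,0])
snap("scene","e_sc"); snap("side","e_sd")
a=[cv2.imread(f"pics/e{i}q.png") for i in (1,3)]
d=cv2.imread("pics/e_sd.png")
cv2.imwrite("pics/e13.png",np.vstack([np.hstack([i[20:240,140:420] for i in a]),cv2.resize(d[150:330,230:410],(560,560))[:380]]))
E
```

```text
look s (686, -124) -> [[687.5, -124.0, 62.5, 51.1, 6.6]]
grip width mm 47.8
place stopped True z-nominal 1.22
t 58.1
look s (458, 114) -> [[458.6, 113.3, 61.6, 50.0, 87.4]]
look b (576, 129) -> [[576.2, 129.6, 84.4, 60.8, -15.1]]
grip width mm 57.4
place stopped True z-nominal 2.44
t 67.7
look b (451, -70) -> [[452.3, -70.6, 83.7, 60.5, 88.1]]
look b (690, 118) -> [[735.0, 103.4, 84.5, 60.6, 3.4]]
grip width mm 57.7
place stopped True z-nominal 2.4
t 77.3
look b (451, -70) -> [[451.7, -70.6, 83.8, 60.4, 88.0]]
78.7583
```

View pics/e13.png

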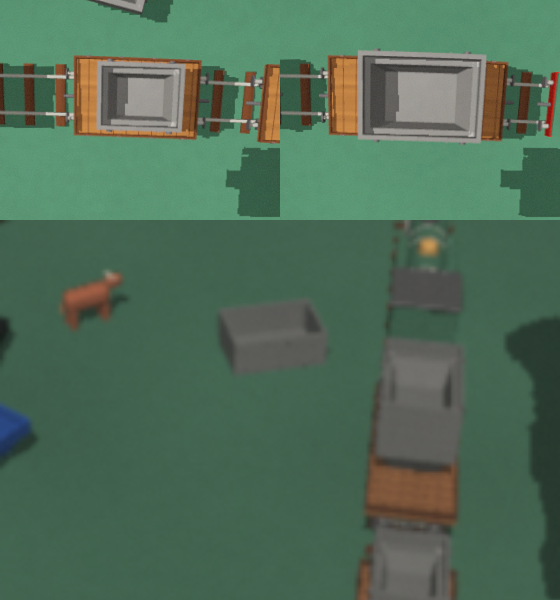

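The last skip, G, had been knocked about 47 mm aside. The look before picking found it. The final check overlays the predicted rims (z 108 and 90 mm) on the scene and side pictures.

```bash
python3 - <<'E'
from h import *
out=[]
for n,c in (("scene",(240,340,150,225,5.6)),("side",(330,400,180,310,3.0))):
    d=robot.get_image(n); u0,u1,v0,v1,s=c; x0,y0=u0,v0
    w=cv2.resize(d["img"],None,fx=s,fy=s,interpolation=cv2.INTER_CUBIC)
    for k,T,zt in (("b",[452,-70.],108),("s",[458.3,113.8],90)):
        a=np.radians(WA); e=np.array([np.cos(a),np.sin(a)]); f=np.array([-e[1],e[0]]); S=SZ[k]
        for z,col in ((zt,(0,0,255)),):
            P=[proj(d,[*(T+i*S["L"]/2*e+j*S["W"]/2*f),z])*s for i,j in ((1,1),(1,-1),(-1,-1),(-1,1))]
            cv2.polylines(w,[np.int32(np.round(P))],True,col,1)
    out.append(w[int(v0*s):int(v1*s),int(u0*s):int(u1*s)])
full=cv2.imread("pics/e_sc.png")[130:290,60:480]
h=max(o.shape[0] for o in out[:2]); out=[cv2.copyMakeBorder(o,0,h-o.shape[0],0,0,0) for o in out]
top=np.hstack(out); full=cv2.resize(full,(top.shape[1],160))
i=np.vstack([top,full]); print(i.shape); cv2.imwrite("pics/fin.png",i)
E
```

```text
(580, 769, 3)
```

View pics/fin.png

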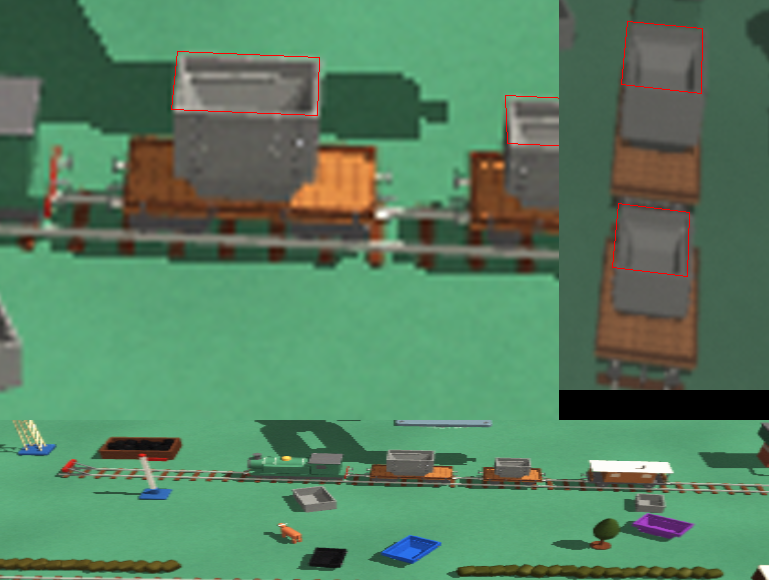

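The predicted rims match both stacks in both views. Only the two boxes are left in the yard, at (315,498) and (650,503), and the cow, tree and signal are standing. I'm handing in.

```bash
python3 -c "
from bench import robot
robot.hand_in(); print(robot.current_t())"
```

```text
the job is handed in; nothing more can be done
the job is handed in; nothing more can be done
```

I swapped the two skips, standing small0 on free ground at (640, 0) meanwhile, and nested the five other tapered skips. Three more big skips went on the long wagon and two more small ones on the short wagon. I handed the job in at about 80 s; no verdict is reported.

**Knocked-aside skip:** the last big skip had moved about 47 mm. The look before picking found it at its new place and it was nested normally.

**Last checks that agreed:**
- Overhead, the top rims are within about 1 to 2 mm of the wagon centres I measured and within 1° of lengthwise. Their sizes match the fully nested height.
- The top rims predicted for fully nested stacks (108 mm big, 90 mm small) fell on the seen rims to about a pixel in both fixed cameras.
- Both straight boxes, the cow, the tree and the signal look upright and undisturbed. I judged this by eye and did not measure how far they had moved.

**Checks that disagreed slightly:**
- On every nesting the force stop came 1 to 9 mm early, from contact with the taper. The skips then dropped home on release, which I confirmed only from the pictures.
- The wagon lengths measured 3 mm or more short, so I placed the short wagon from the given 184 mm spacing. The wagon centres are therefore good to about 3 mm, well inside the 20 mm allowed.

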